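# Knock a pressed tile out of the tile press through the lever guard

## Task

Knock the freshly pressed tile out of the mould: with the fingertips, reach down through the window of the yellow guard and press the red-padded knock-out lever down to its stop, so that the tile stands up out of the mould, without ever touching the guard (a knock on it trips the press). Then gently push the tile off the mould until it lies wholly on the wooden take-off board. The clay is still fragile, so do not pick the tile up; leave the lever down and everything else on the bench where it is.

Things in the scene. Friction and masses are not known exactly. Their poses are not given: they have to be found in the camera images.
- press: Blue tile press, fixed. Origin on the bench below the mould's centre; x points from mould to take-off board, y from mould to guarded lever, z up. Steel mould: frame 100 (x) by 125 mm (y), top 90 mm above the bench, pocket 67 by 92 mm holding the tile. Its upper half stands open at -y: hinge ears 116 mm high at y = -85 mm, platen and handle lie back to y = -420 mm, up to 240 mm high.
- guard: Yellow sheet-steel guard hood with clear sides over the knock-out lever's outer end, fixed to the press (same origin and axes). It covers x within 70 mm either way and y from 154 to 294 mm; its flat top, 3 mm thick, is 94 mm above the bench and has one rectangular window. It hangs on a trip switch: the robot must not touch it.
- window (a point): Centre of the guard's window, level with the guard's upper face. The opening measures 84 mm along the press's x and 90 mm along its y. The lever's pad lies straight below it.
- pad (a point): Centre of the upper face of the red pad (50 mm along the press's x, 40 mm along its y) on the outer end of the knock-out lever. About 18 mm below the guard's upper face at the start and 22 mm lower, about 40 mm below it, with the lever down on its stop.
- lever (a joint): Knock-out lever angle, rad: 0 with the pad up (tile down in the mould), 0.17 with the pad pressed down on its stop. Pressing takes about 5 to 6 N at the pad all the way, then it meets a firm stop; friction keeps the lever wherever it is left, it does not spring back. As it goes down an ejector plate raises the tile 16 mm.
- tile: Unfired beige clay tile, 65 (press x) by 90 (press y) by 12 mm, about 130 g; origin at the centre of its underside, z up. At the start its top is 2 mm below the mould's top; with the lever down its underside is 2 mm above it and the tile slides in press +x over the 16 mm wide rim onto the board. Sliding takes about 1 N; over 20 N on it chips it.
- board_middle (a point): Middle of the upper face of the wooden take-off board, 129 mm from the mould's centre. The board joins the mould's +x side: press x from 50 to 207 mm, y within 75 mm either way, top 89 mm above the bench (1 mm below the mould's top), ending in a lip 9 mm high.
- vase: Bystander: cream bisque vase, 98 mm across, 125 mm high, standing right of the take-off board. Origin under its centre.
- oil: Bystander: white plastic bottle with a red cap, 54 mm across, 130 mm high, standing on the far side of the guard. Origin under its centre.
- beaker: Bystander: blue ceramic beaker, 72 mm across, 85 mm high, standing on the far side of the guard. Origin under its centre.
- glaze: Bystander: white glaze jar with a black lid, 76 mm across, 100 mm high, left of the guard. Origin under its centre.
- loop_tool: Bystander: trimming tool with a wooden handle and a wire loop, 170 mm long, lying in front of the press. Origin at the middle of its length, underneath.
- brush: Bystander: brush lying in front of the guard. Origin underneath.
- sample: Bystander: blue glazed sample tile, 65 by 90 by 12 mm, lying flat on the bench right of the press, on the far side of its handle. Origin at the centre of its underside.
Mind the look-alikes: they are no part of the job. What is meant by the tile is not orange, pink or purple, and is the larger of those in its own colour.

How it is judged:
On the way:
1. the lever is pressed down to its stop and the tile stands up out of the mould (value of joint lever above 0.15 rad and z of tile in the frame of press above 0.0895 m and x of tile in the frame of press below 0.03 m), for 0.2 s.
At the end, for the whole second after the job is handed in: The tile lies flat and at rest, wholly on the wooden take-off board (its centre 83 to 180 mm beyond the mould's centre and within 35 mm of the board's middle line), and the lever is still down (above 0.14 rad) (value of joint lever above 0.14 rad and x of tile in the frame of press between 0.083 and 0.18 m and y of tile in the frame of press between -0.035 and 0.035 m and z of tile in the frame of press between 0.086 and 0.092 m and angle between tile's own z axis and vertical below 0.04 rad and linear speed of tile below 0.01 m/s); the robot touches nothing.
It fails at once if the robot touches the yellow guard (contact force between any of the fingers, the arm and guard above 0.3 N).
It fails at once if the tile is picked up (underside more than 12 mm above the mould's top) or tipped (z of tile in the frame of press above 0.102 m or angle between tile's own z axis and vertical above 0.25 rad).
It fails at once if the tile is pushed with more than 20 N (contact force between the fingers and tile above 20 N).
It fails at once if something else on the bench is moved more than 15 mm (distance of any of vase, oil, beaker, glaze, loop_tool, brush, sample from where it was at the start of the episode above 0.015 m).
It also fails if it takes over 56 s, if anything falls off the work surface, if the arm or the gripper's body presses on something with over 40 N, if the wrist force passes 120 N, or if a joint passes its speed limit or range.

## Robot

A 6-joint arm with a two-finger parallel gripper is mounted at the origin on the work surface. World frame = base frame: x ahead of the robot, y to its left, z up, the work surface at z = 0. Lengths are in m, angles in rad, forces in N, time in s.
With the tool pointing down it reaches from about 0.4 to 0.825 m from the base axis. Payload 7 kg.
Tool frame: the origin (TCP) lies at the very end of the fingers, on their centre line; the grasp point (between the pads) lies 19 mm behind it; z points along the fingers, y is the direction in which the jaws open and shut (so a half turn about z gives the same grasp; the last joint's range is limited). The gripper opens to 88 mm and grips with 3 to 60 N. Pads are 19 mm wide; open, the fingers measure 130 mm over their backs; the gripper's body (78 mm by 193 mm) begins 47 mm behind the grasp point.
Start: joints at [1.617, 0.359, 0.012, 0, -1.224, -0.288], TCP at [0.162, 0.655, 0.227] pointing down, gripper open.
Joint ranges: [-3.07, 3.07], [-1.43, 2.12], [-1.02, 1.25], [-3.03, 1.67], [-3.05, -0], [-3.03, 3.03]. Speed limits (rad/s): [2.39, 2.39, 3.01, 3.14, 3.14, 3.14].

## Interface

Orientations are given as [roll, pitch, yaw] about the fixed x, y, z axes, in that order (R = Rz(yaw) Ry(pitch) Rx(roll)).
In Python, from station import arm gives the robot as it stands.
- The arm moves only by the shell command python3 -m inch 'ROWS' [FORCE]. ROWS is text: rows parted by semicolons, each of 7 numbers parted by spaces: the closure, from 0 (fully open) to 1 (shut), then the shift along the tool's x, y, z each as a share of 300 mm, from -1 to 1, then the turn, a rotation vector about the tool's x, y, z each as a share of 60 degrees, from -1 to 1. In form: grip tx ty tz rx ry rz; .... A call has 1 to 12 rows; each row is the pose to reach, as a shift and turn from the pose commanded when the call began, along the tool's axes at that moment; what a row does not reach only later rows make up. A row lasts 1/10 s, in which the tool goes at most 50 mm and 8.59 degrees, less where a joint would pass 70% of its speed; a pose out of reach is approached as far as the arm can. A call with a number of a shift or a turn outside -1 to 1 is refused whole. A call with a gripper value outside its range is refused whole. The fingers move at their own pace and stop on an object; FORCE is the grip in N (left out, the last holds). Time passes only in rows, so rows that repeat a pose let the fingers close. It gives the time, the measured TCP pose, the force and the opening at its end, in the units of the state.
- arm.get_state(): the state, without advancing time (a new reading comes with each control period).
- arm.grab_frame(name): name is "side" or "top"; returns a dict with "img" (420x560x3 uint8, red, green, blue), "range_z" (420x560 float32, m along the optical axis (not along the pixel's ray), 0 where there is no reading), "fx", "fy", "cx", "cy" (pixels), "extrinsics" (4x4, takes a point from world to camera coordinates). Camera axes: x right, y up, looking along -z (the intrinsics and any distortion apply to the point x, -y, -z); pixel columns grow to the right and rows downward; lengths in m; the calibration is good to about 2 mm. A picture is of the moment at which its call begins.
- arm.job_done(): hands the job in, once; it reports no verdict.
The state is a dict: "t": time; "q": joint angles; "qd": joint speeds; "joint_efforts": joint torques, N m; "eef_pos": TCP position; "ee_rot": TCP orientation; "force": force on the tool from outside, world axes, zero at the start; "moment": the same for the moment, N m; "width": finger opening in m.
Only numpy, scipy, OpenCV 4.12 (cv2) and the standard library are available. Lean on these libraries where they do the work, as an engineer would, in place of code of your own. Each camera call takes 0.05 s, during which the arm holds its last target.

## Working session

There is one attempt and no reset: what is moved stays moved. The work goes in short steps, Python scripts to look and compute and a shell command to move; the robot and the scene stay as the last step left them, time stands still between calls to the robot, and variables do not carry over. Pictures are saved under pics/ and viewed, and the job is handed in when it is done.

```bash
ls; mkdir -p pics; python3 - <<'E'
from station import arm
import cv2,numpy as np
s=arm.get_state(); print({k:np.round(v,3).tolist() for k,v in s.items()})
for n in("side","top"):
    f=arm.grab_frame(n); cv2.imwrite(f"pics/{n}0.png",f["img"][:,:,::-1]); np.savez(f"pics/{n}0.npz",**f)
    print(n,f["fx"],f["fy"],f["cx"],f["cy"],np.round(f["extrinsics"],3).tolist(),[k for k in f])
E
```

```text
pics
{'t': 0.0, 'q': [1.617, 0.359, 0.011, -0.0, -1.224, -0.288], 'qd': [0.0, -0.0, 0.0, -0.001, -0.001, 0.0], 'joint_efforts': [0.001, -58.272, 29.305, 6.997, 0.007, -0.0], 'eef_pos': [0.162, 0.655, 0.226], 'ee_rot': [3.14, -0.0, -0.242], 'force': [0.678, 0.092, -0.3], 'moment': [0.006, -0.008, 0.053], 'width': 0.088}
side 429.59602038904353 429.59602038904353 279.2344047636732 206.01099985602758 [[-0.993, -0.115, -0.002, 0.491], [0.077, -0.678, 0.731, -0.079], [-0.085, 0.726, 0.682, -1.191], [0.0, 0.0, 0.0, 1.0]] ['img', 'range_z', 'fx', 'fy', 'cx', 'cy', 'extrinsics']
top 390.94350362460165 390.94350362460165 278.63752565461226 210.2838087517631 [[-0.009, -1.0, -0.009, 0.031], [0.991, -0.01, 0.134, -0.516], [-0.134, -0.007, 0.991, -1.079], [0.0, 0.0, 0.0, 1.0]] ['img', 'range_z', 'fx', 'fy', 'cx', 'cy', 'extrinsics']
```

View pics/side0.png

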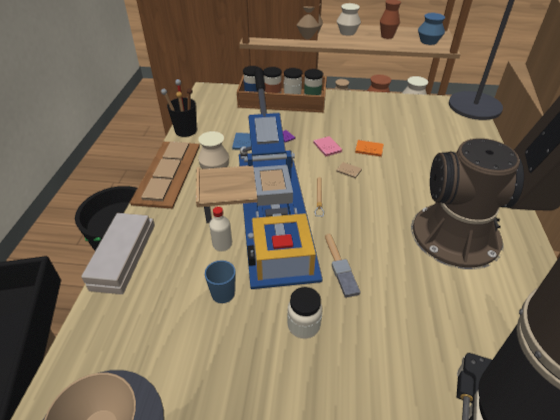

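View pics/top0.png

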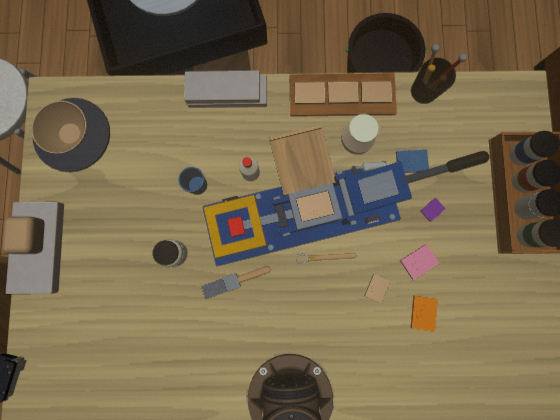

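The side view shows the guard around (283,240), the red pad at (283,240), the tile at (272,180) and the board at (227,185). In the top view the guard is at (236,226), the pad at (236,226), the tile at (316,206) and the board at (303,160). Next I'll fit the press pose.

```bash
cat > h.py <<'E'
import numpy as np,cv2
def ray(f,u,v):
    E=np.array(f["extrinsics"]);R=E[:3,:3];t=E[:3,3]
    d=np.array([(u-f["cx"])/f["fx"],-(v-f["cy"])/f["fy"],-1.]); return -R.T@t, R.T@d
def on_z(f,u,v,z):
    o,d=ray(f,u,v); return o+d*(z-o[2])/d[2]
def depth_pt(f,u,v):
    o,d=ray(f,u,v); return o+d*float(f["range_z"][int(round(v)),int(round(u))])
def mask(f,lo,hi,box):
    hsv=cv2.cvtColor(np.ascontiguousarray(f["img"]),cv2.COLOR_RGB2HSV)
    m=cv2.inRange(hsv,np.array(lo),np.array(hi)); k=np.zeros_like(m);x0,y0,x1,y1=box;k[y0:y1,x0:x1]=m[y0:y1,x0:x1];return k
def proj(f,p):
    E=np.array(f["extrinsics"]);c=E[:3,:3]@np.array(p)+E[:3,3]
    return f["cx"]+f["fx"]*c[0]/-c[2], f["cy"]-f["fy"]*c[1]/-c[2]
E
python3 - <<'E'
from h import *
for n,box,zb in(("top",(190,180,280,275),0),("side",(235,200,330,290),0)):
    f=dict(np.load(f"pics/{n}0.npz"))
    def biggest(m): 
        c,_=cv2.findContours(m,cv2.RETR_EXTERNAL,cv2.CHAIN_APPROX_NONE); return max(c,key=cv2.contourArea)
    for nm,lo,hi,z in(("yellow",(18,150,90),(32,255,255),.094),("red",(0,180,90),(6,255,255),.076)):
        c=biggest(mask(f,lo,hi,box))
        P=np.array([on_z(f,u,v,z)[:2] for u,v in c[:,0]]).astype(np.float32)*1000
        r=cv2.minAreaRect(P); print(n,nm,cv2.contourArea(c),np.round(r[0],1),np.round(r[1],1),round(r[2],2))
        M=cv2.moments(c);u,v=M['m10']/M['m00'],M['m01']/M['m00']; print('  centroid px',round(u,1),round(v,1),'depth pt',np.round(depth_pt(f,u,v),4))
    x0,y0,x1,y1=(190,120,410,270) if n=="top" else (190,100,330,290)
    im=cv2.resize(f["img"][y0:y1,x0:x1,::-1],None,fx=3.1,fy=3.1,interpolation=cv2.INTER_CUBIC); cv2.imwrite(f"pics/{n}crop.png",im)
E
```

```text
top yellow 2578.5 [468.  145.2] [141.1 139.9] 13.47
  centroid px 234.4 225.9 depth pt [0.4686 0.1474 0.0764]
top red 205.5 [468.3 143.7] [46.7 37.2] 13.53
  centroid px 235.7 226.1 depth pt [0.4682 0.1437 0.0764]
side yellow 2343.5 [464.3 172.6] [139.3 198.2] 13.26
  centroid px 282.1 238.1 depth pt [0.4715 0.1357 0.0731]
side red 186.0 [471.  148.6] [45.8 38.9] 13.91
  centroid px 281.8 241.2 depth pt [0.4709 0.1476 0.0746]
```

View pics/topcrop.png

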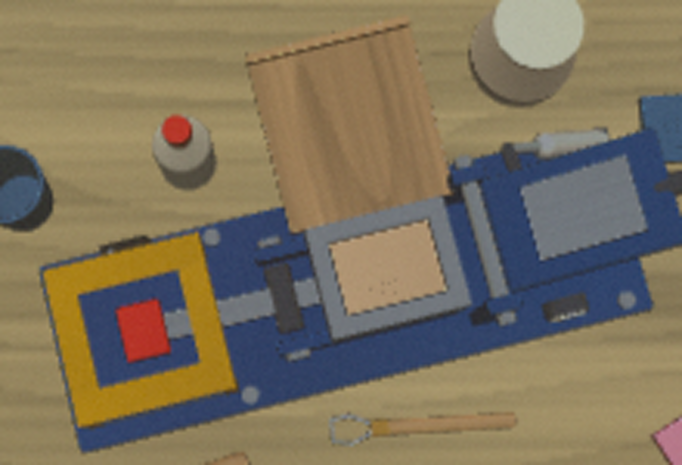

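View pics/sidecrop.png

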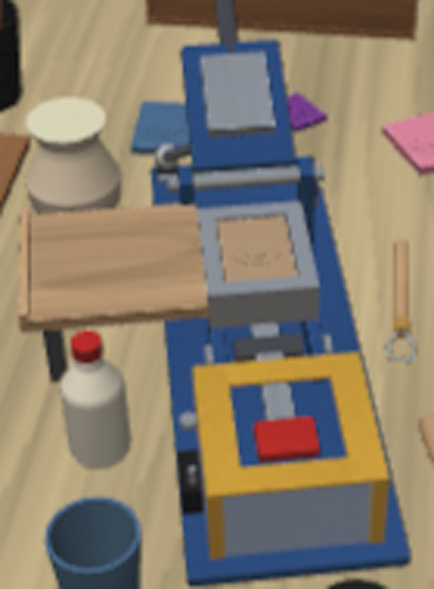

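```bash
python3 - <<'E'
from h import *
th=np.radians(13.5)
for n,gb,tb in(("top",(190,180,280,275),(290,180,345,230)),("side",(235,200,330,290),(255,165,295,195))):
    f=dict(np.load(f"pics/{n}0.npz"))
    m=mask(f,(18,150,90),(32,255,255),gb)
    c,h=cv2.findContours(m,cv2.RETR_CCOMP,cv2.CHAIN_APPROX_NONE)
    holes=[c[i] for i in range(len(c)) if h[0][i][3]>=0]
    c0=max(holes,key=cv2.contourArea)
    def rep(nm,c0,z):
        P=np.array([on_z(f,u,v,z)[:2] for u,v in c0[:,0]]).astype(np.float32)*1000
        r=cv2.minAreaRect(P); print(n,nm,cv2.contourArea(c0),np.round(r[0],1),np.round(r[1],1),round(r[2],2), 'bbox',cv2.boundingRect(c0))
        return np.array(r[0])
    w=rep('window',c0,.094)
    mt=mask(f,(8,60,120),(22,180,255),tb)
    c,_=cv2.findContours(mt,cv2.RETR_EXTERNAL,cv2.CHAIN_APPROX_NONE)
    t=rep('tile',max(c,key=cv2.contourArea),.088)
    d=w-t; print('  press y dir:',np.round(np.degrees(np.arctan2(-d[0],d[1])),2),'dist',np.linalg.norm(d))
    u,v=proj(f,[t[0]/1000,t[1]/1000,.088]); print('tile depth',np.round(depth_pt(f,u,v),4))
    for z in (.09,):
        pass
E
```

```text
top window 1132.5 [467.5 145.5] [90. 96.] 13.62 bbox (214, 206, 42, 41)
top tile 714.0 [520.1 -71.5] [63.7 88.8] 13.59 bbox (296, 191, 38, 30)
  press y dir: 13.64 dist 223.3227521900762
tile depth [ 0.5202 -0.0716  0.0873]
side window 1002.5 [470.6 146. ] [90.8 98. ] 13.47 bbox (263, 221, 40, 31)
side tile 388.5 [523.7 -74.2] [63.5 86.4] 13.57 bbox (260, 170, 25, 21)
  press y dir: 13.56 dist 226.5200942245439
tile depth [ 0.5238 -0.0754  0.087 ]
```

```bash
cat >> h.py <<'E'
from scipy.spatial.transform import Rotation as Ro
O=np.array([.5215,-.0725,0]); YAW=.2367
PR=Ro.from_euler('z',YAW).as_matrix()
def w2p(p): return (np.asarray(p)-O)@PR
def p2w(p): return O+PR@np.asarray(p,float)
def plan(s,target_press,yaw=YAW):
    "shares (tx ty tz rx ry rz) from measured pose to a press-frame TCP target, tool down"
    R=Ro.from_euler('xyz',s["ee_rot"]); d=R.inv().apply(p2w(target_press)-np.array(s["eef_pos"]))/.3
    r=(R.inv()*Ro.from_euler('xyz',[np.pi,0,yaw])).as_rotvec()/np.radians(60)
    return np.round(d,4),np.round(r,4)
E
python3 - <<'E'
from h import *
from station import arm
s=arm.get_state()
print(plan(s,[0,.224,.14]))
for n in("top","side"):
    f=dict(np.load(f"pics/{n}0.npz")); Z=f["range_z"]; E=np.array(f["extrinsics"])
    v,u=np.mgrid[0:420,0:560]; d=np.stack([(u-f["cx"])/f["fx"],-(v-f["cy"])/f["fy"],-np.ones_like(Z)],-1)*Z[...,None]
    P=(d-E[:3,3])@E[:3,:3]; p=w2p(P.reshape(-1,3)); p=p[(Z>0).ravel()]
    print(n)
    for y0 in np.arange(-.20,-.06,.02):
        k=(abs(p[:,0])<.09)&(p[:,1]>y0)&(p[:,1]<y0+.02); print('  y',round(y0,2),'max z',np.round(np.percentile(p[k,2],99.5),3) if k.any() else None)
    k=(p[:,2]>.10)&(p[:,2]<.2)&(p[:,0]>.05)&(p[:,0]<.25)&(p[:,1]>-.2)&(p[:,1]<.35)
    q=p[k]; 
    for a,b,nm in((-.2,0.02,'vase'),(.05,.3,'oil')):
        j=q[(q[:,1]>a)&(q[:,1]<b)]; print(nm,len(j),np.round(j.min(0),3),np.round(j.max(0),3)) if len(j) else print(nm,0)
    k=(p[:,0]>-.03)&(p[:,0]<.03)&(p[:,1]>-.04)&(p[:,1]<.04); print('tile z',np.median(p[k,2]))
    k=(abs(p[:,0]-.129)<.05)&(abs(p[:,1])<.05); print('board z',np.median(p[k,2]))
E
```

```text
(array([1.4018, 1.4036, 0.288 ]), array([ 1.40e-03,  2.00e-04, -4.57e-01]))
top
  y -0.2 max z 0.173
  y -0.18 max z 0.166
  y -0.16 max z 0.159
  y -0.14 max z 0.152
  y -0.12 max z 0.144
  y -0.1 max z 0.122
  y -0.08 max z 0.117
  y -0.06 max z 0.093
vase 707 [ 0.05 -0.2   0.1 ] [ 0.212 -0.017  0.142]
oil 102 [0.139 0.07  0.1  ] [0.212 0.164 0.133]
tile z 0.08729612389616957
board z 0.08795172472841539
side
  y -0.2 max z 0.172
  y -0.18 max z 0.167
  y -0.16 max z 0.16
  y -0.14 max z 0.151
  y -0.12 max z 0.145
  y -0.1 max z 0.123
  y -0.08 max z 0.117
  y -0.06 max z 0.093
vase 469 [ 0.05 -0.2   0.1 ] [ 0.21  -0.027  0.154]
oil 142 [0.142 0.078 0.1  ] [0.214 0.165 0.132]
tile z 0.08743710313396916
board z 0.0875185174078088
```

```bash
python3 -m inch '1 .1 .1 0 0 0 -.05; 1 .2 .2 0 0 0 -.1; 1 .3 .3 0 0 0 -.15; 1 .4 .4 0 0 0 -.2; 1 .5 .5 0 0 0 -.25; 1 .6 .6 0 0 0 -.3; 1 .7 .7 0 0 0 -.35; 1 .75 .75 0 0 0 -.4; 1 .75 .75 0 0 0 -.457; 1 .75 .75 0 0 0 -.457' 20
python3 - <<'E'
from h import *
from station import arm
s=arm.get_state();print(s["t"],s["q"],s["force"],w2p(s["eef_pos"]),s["width"]);print(plan(s,[0,.224,.14]))
E
```

```text
t: 1.1
eef_pos: [0.3265, 0.3822, 0.2266]
ee_rot: [-3.141, 0.0, 0.236]
force: [0.5, 1.0, 0.6]
width: 0.013
1.1 [ 1.25518061e+00  7.27312479e-02 -3.59431801e-01 -1.16739081e-04
 -1.13856523e+00  5.51978328e-01] [0.50340953 0.97210532 0.56469053] [-0.08289565  0.48777281  0.22657584] 0.012951975051447335
(array([0.2767, 0.8792, 0.2885]), array([-0.0001,  0.0001, -0.0004]))
```

```bash
python3 -m inch '1 .04 .12 0 0 0 0; 1 .08 .25 0 0 0 0; 1 .12 .38 0 0 0 0; 1 .16 .5 0 0 0 0; 1 .2 .62 0 0 0 0; 1 .24 .75 0 0 0 0; 1 .27 .85 0 0 0 0; 1 .277 .879 .1 0 0 0; 1 .277 .879 .2 0 0 0; 1 .277 .879 .22 0 0 0; 1 .277 .879 .22 0 0 0'
python3 - <<'E'
from h import *
from station import arm
s=arm.get_state();print(s["t"],s["q"],s["force"],w2p(s["eef_pos"]),s["width"]);print(plan(s,[0,.224,.14]))
for n in("side","top"):
    f=arm.grab_frame(n)
    x0,y0,x1,y1=(190,120,320,270) if n=="top" else (210,120,360,290)
    cv2.imwrite(f"pics/{n}1.png",cv2.resize(f["img"][y0:y1,x0:x1,::-1],None,fx=3.5,fy=3.5,interpolation=cv2.INTER_CUBIC))
    print(n,proj(f,s["eef_pos"]))
E
```

```text
t: 2.2
eef_pos: [0.4684, 0.1462, 0.1599]
ee_rot: [3.14, 0.002, 0.236]
force: [-0.2, -0.1, 1.1]
width: 0.0007
2.2 [ 7.04125157e-01  1.13091973e-01 -4.78778038e-01  1.81166947e-04
 -9.81541006e-01  1.10300460e+00] [-0.15197364 -0.06154572  1.0578294 ] [-0.0002955   0.22500594  0.15989717] 0.0006961057728782955
(array([0.0011, 0.0033, 0.0663]), array([ 0.0013,  0.0022, -0.0003]))
side (np.float64(283.01242195080783), np.float64(216.447787549885))
top (np.float64(230.85172207562292), np.float64(222.85370908920444))
```

View pics/side1.png

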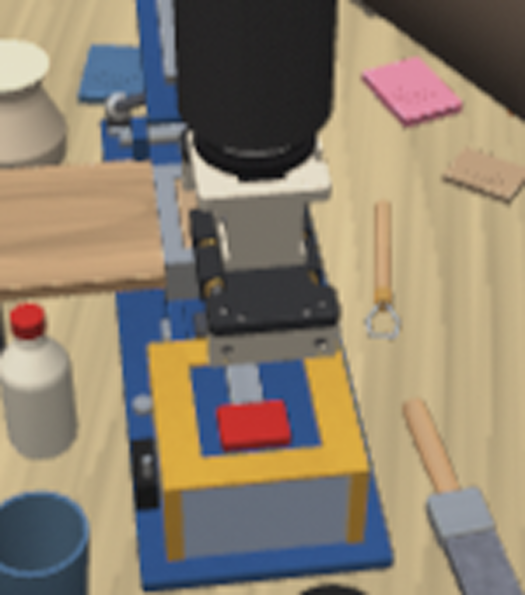

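View pics/top1.png

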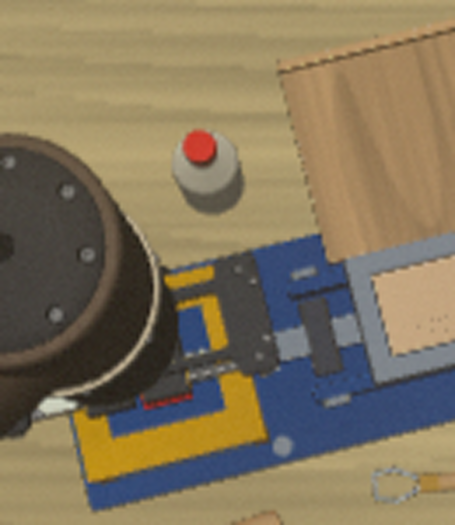

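```bash
python3 - <<'E'
from h import *
from station import arm
f=arm.grab_frame("side")
for p in([.0,.321,.226],[.039,.321,.226],[-.039,.321,.226],[0,.224,.16],[0,.127,.226]):
    u,v=proj(f,p2w(p)); print(p,'crop',round((u-210)*3.5),round((v-120)*3.5))
for cu,cv in((230,350),(275,352),(325,340),(275,300),(210,250)):
    print((cu,cv),np.round(w2p(depth_pt(f,cu/3.5+210,cv/3.5+120)),3))
Z=f["range_z"];E=np.array(f["extrinsics"]);v,u=np.mgrid[0:420,0:560];d=np.stack([(u-f["cx"])/f["fx"],-(v-f["cy"])/f["fy"],-np.ones_like(Z)],-1)*Z[...,None]
p=w2p(((d-E[:3,3])@E[:3,:3]).reshape(-1,3));k=(Z.ravel()>0)&(abs(p[:,0])<.15)&(p[:,1]>.1)&(p[:,1]<.4)&(p[:,2]>.15)&(p[:,2]<.5)
for z in np.arange(.15,.36,.02):
    j=p[k&(p[:,2]>z)&(p[:,2]<z+.02)]
    if len(j):print(round(z,2),len(j),j.min(0).round(3),j.max(0).round(3))
E
```

```text
[0.0, 0.321, 0.226] crop 276 370
[0.039, 0.321, 0.226] crop 211 376
[-0.039, 0.321, 0.226] crop 340 364
[0, 0.224, 0.16] crop 255 336
[0, 0.127, 0.226] crop 237 171
(230, 350) [0.027 0.314 0.239]
(275, 352) [-0.     0.313  0.233]
(325, 340) [-0.031  0.313  0.24 ]
(275, 300) [-0.001  0.307  0.27 ]
(210, 250) [0.03  0.234 0.249]
0.21 30 [-0.036  0.144  0.226] [0.04  0.315 0.23 ]
0.23 335 [-0.037  0.142  0.23 ] [0.041 0.318 0.25 ]
0.25 695 [-0.037  0.133  0.25 ] [0.041 0.325 0.27 ]
0.27 391 [-0.036  0.135  0.27 ] [0.041 0.323 0.29 ]
0.29 176 [-0.02   0.234  0.29 ] [0.027 0.278 0.31 ]
0.31 496 [-0.037  0.212  0.31 ] [0.041 0.279 0.33 ]
0.33 235 [-0.034  0.228  0.33 ] [0.039 0.266 0.343]
0.35 279 [-0.043  0.223  0.353] [0.048 0.274 0.37 ]
```

The body's end face is at (0, 0.32, 0.226–0.29) in the press frame, as predicted, and it hides the fingers in this view. The pose checks out, so I'll descend into the window.

```bash
python3 -m inch '1 0 .003 .06 0 0 0; 1 0 .003 .12 0 0 0; 1 0 .003 .18 0 0 0; 1 0 .003 .22 0 0 0; 1 0 .003 .24 0 0 0; 1 0 .003 .25 0 0 0; 1 0 .003 .26 0 0 0; 1 0 .003 .26 0 0 0'
python3 -c "
from h import *
from station import arm
s=arm.get_state();print(w2p(s['eef_pos']),s['force'],plan(s,[0,.224,.054]))"
```

```text
t: 3.15
eef_pos: [0.4692, 0.1454, 0.0828]
ee_rot: [-3.141, -0.0, 0.237]
force: [0.5, -0.2, -0.9]
width: 0.0004
[0.00030409 0.22408917 0.08278255] [ 0.4943724  -0.20089193 -0.88337258] (array([-0.001 ,  0.0003,  0.0959]), array([-0.0001, -0.0004,  0.0001]))
```

```bash
python3 -m inch '1 0 0 .01 0 0 0; 1 0 0 .02 0 0 0; 1 0 0 .03 0 0 0; 1 0 0 .04 0 0 0; 1 0 0 .05 0 0 0; 1 0 0 .06 0 0 0; 1 0 0 .07 0 0 0; 1 0 0 .07 0 0 0'
python3 -m inch '1 0 0 .006 0 0 0; 1 0 0 .012 0 0 0; 1 0 0 .018 0 0 0; 1 0 0 .021 0 0 0; 1 0 0 .021 0 0 0'
```

```text
t: 3.95
eef_pos: [0.4698, 0.1463, 0.0619]
ee_rot: [-3.141, -0.002, 0.237]
force: [1.1, 2.1, 1.5]
width: 0.0004
t: 4.45
eef_pos: [0.4699, 0.1464, 0.0558]
ee_rot: [-3.14, -0.002, 0.237]
force: [-1.0, 2.7, 4.6]
width: 0.0004
```

```bash
python3 -m inch '1 0 0 .003 0 0 0; 1 0 0 .006 0 0 0; 1 0 0 .008 0 0 0; 1 0 0 .008 0 0 0'
python3 -m inch '1 0 0 .003 0 0 0; 1 0 0 .006 0 0 0; 1 0 0 .006 0 0 0'
python3 - <<'E'
from h import *
from station import arm
for n in("side","top"):
    f=arm.grab_frame(n)
    Z=f["range_z"];E=np.array(f["extrinsics"]);v,u=np.mgrid[0:420,0:560];d=np.stack([(u-f["cx"])/f["fx"],-(v-f["cy"])/f["fy"],-np.ones_like(Z)],-1)*Z[...,None]
    p=w2p(((d-E[:3,3])@E[:3,:3]).reshape(-1,3)); k=(Z.ravel()>0)&(abs(p[:,0])<.03)&(abs(p[:,1])<.04);print(n,'tile z',k.sum(),np.median(p[k,2]),np.percentile(p[k,2],[5,95]))
E
```

```text
t: 4.85
eef_pos: [0.47, 0.1466, 0.0545]
ee_rot: [-3.14, -0.003, 0.238]
force: [-7.3, 4.9, 18.2]
width: 0.0004
t: 5.15
eef_pos: [0.4702, 0.1466, 0.0542]
ee_rot: [-3.14, -0.003, 0.238]
force: [-14.0, 4.1, 36.2]
width: 0.0003
side tile z 2 0.01449382100011799 [0.0129508  0.01603685]
top tile z 673 0.10338306287889466 [0.0996067  0.10646071]
```

The firm stop is reached at z = 0.054, and the tile top is now about 104 mm up. Lifting straight out.

```bash
python3 -m inch '1 0 0 -.01 0 0 0; 1 0 0 -.02 0 0 0; 1 0 0 -.05 0 0 0; 1 0 0 -.1 0 0 0; 1 0 0 -.16 0 0 0; 1 0 0 -.24 0 0 0; 1 0 0 -.32 0 0 0; 1 0 0 -.38 0 0 0; 1 0 0 -.4 0 0 0; 1 0 0 -.4 0 0 0'
python3 -c "
from h import *
from station import arm
s=arm.get_state();print(s['t'],w2p(s['eef_pos']),s['force'],s['q'],plan(s,[-.065,0.002,.17]))"
```

```text
t: 6.25
eef_pos: [0.4693, 0.1454, 0.1717]
ee_rot: [-3.141, -0.001, 0.237]
force: [-0.5, -0.5, -0.7]
width: 0.0004
6.25 [0.00032936 0.2240219  0.17166645] [-0.45512252 -0.48317544 -0.72009559] [ 7.01450019e-01  9.97699842e-02 -4.63918655e-01  2.41516853e-05
 -1.00580789e+00  1.10591631e+00] (array([-0.2177,  0.7401,  0.0049]), array([-0.0005, -0.0011, -0.0001]))
```

```bash
python3 -m inch '.6 -.03 .1 0 0 0 0; .6 -.06 .2 0 0 0 0; .6 -.09 .32 0 0 0 0; .6 -.12 .44 0 0 0 0; .6 -.16 .56 0 0 0 0; .6 -.2 .68 0 0 0 0; .6 -.218 .74 0 0 0 0; .6 -.218 .74 0 0 0 0;.6 -.218 .74 0 0 0 0'
python3 - <<'E'
from h import *
from station import arm
s=arm.get_state();print(s['t'],w2p(s['eef_pos']),s['force'],s['width'],plan(s,[-.065,0.002,.0955]))
for n in("side","top"):
    f=arm.grab_frame(n)
    x0,y0,x1,y1=(190,120,350,270) if n=="top" else (210,100,360,290)
    cv2.imwrite(f"pics/{n}2.png",cv2.resize(f["img"][y0:y1,x0:x1,::-1],None,fx=3,fy=3,interpolation=cv2.INTER_CUBIC))
    Z=f["range_z"];E=np.array(f["extrinsics"]);v,u=np.mgrid[0:420,0:560];d=np.stack([(u-f["cx"])/f["fx"],-(v-f["cy"])/f["fy"],-np.ones_like(Z)],-1)*Z[...,None]
    p=w2p(((d-E[:3,3])@E[:3,:3]).reshape(-1,3));k=(Z.ravel()>0)&(abs(p[:,0])<.02)&(abs(p[:,1]-.224)<.015)&(p[:,2]<.1);print(n,'pad z',k.sum(),np.median(p[k,2]))
    k=(Z.ravel()>0)&(abs(p[:,0])<.06)&(abs(p[:,1])<.06)&(p[:,2]<.115)&(p[:,2]>.1);print(n,'tile',k.sum(),np.percentile(p[k],[2,50,98],axis=0).round(4).tolist())
E
```

```text
t: 7.15
eef_pos: [0.4569, -0.0863, 0.17]
ee_rot: [-3.141, 0.002, 0.235]
force: [0.6, 0.1, 0.5]
width: 0.0353
7.15 [-0.0660292   0.00172096  0.17001548] [0.63589194 0.09239573 0.47284523] 0.03529597131007943 (array([ 0.0039, -0.0009,  0.2484]), array([-0.0002,  0.0018, -0.0015]))
side pad z 122 0.05374514678636861
side tile 469 [[-0.0297, -0.0421, 0.1004], [0.0021, 0.0052, 0.1035], [0.0328, 0.046, 0.1069]]
top pad z 0 nan
  return _methods._mean(a, axis=axis, dtype=dtype,
  ret = ret.dtype.type(ret / rcount)
Traceback (most recent call last):
IndexError: index -1 is out of bounds for axis 0 with size 0
```

View pics/side2.png

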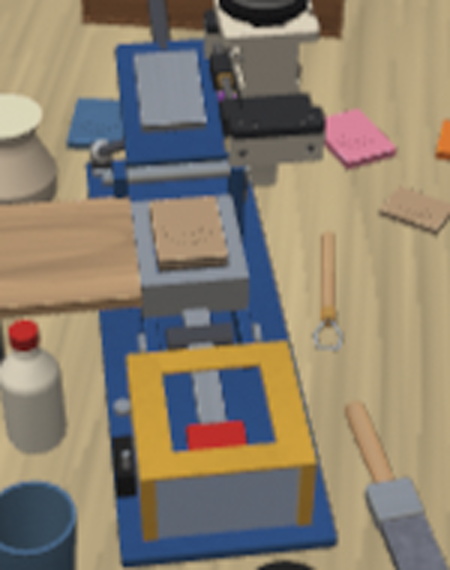

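View pics/top2.png

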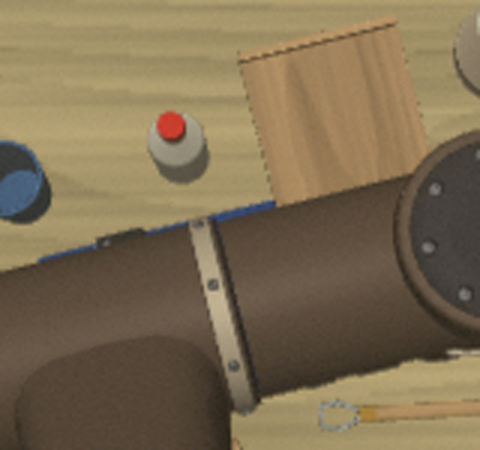

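```bash
python3 - <<'E'
from h import *
from station import arm
for n in("top","side"):
    f=arm.grab_frame(n)
    Z=f["range_z"];E=np.array(f["extrinsics"]);v,u=np.mgrid[0:420,0:560];d=np.stack([(u-f["cx"])/f["fx"],-(v-f["cy"])/f["fy"],-np.ones_like(Z)],-1)*Z[...,None]
    p=w2p(((d-E[:3,3])@E[:3,:3]).reshape(-1,3));k=(Z.ravel()>0)&(p[:,0]<.12)&(p[:,0]>-.2)&(p[:,2]>.25)
    for y in np.arange(-.1,.6,.1):
        j=p[k&(p[:,1]>y)&(p[:,1]<y+.1)]
        if len(j): print(n,round(y,1),j.min(0).round(3),j.max(0).round(3))
E
```

```text
top -0.1 [-0.116 -0.089  0.258] [-0.018 -0.     0.615]
top 0.0 [-0.116  0.     0.252] [-0.017  0.1    0.615]
top 0.1 [-0.2    0.1    0.536] [-0.017  0.2    0.696]
top 0.2 [-0.2    0.2    0.552] [-0.019  0.262  0.695]
side -0.1 [-0.1   -0.094  0.25 ] [-0.015 -0.     0.502]
side 0.0 [-0.11   0.001  0.25 ] [-0.013  0.1    0.595]
side 0.1 [-0.115  0.1    0.262] [-0.013  0.2    0.631]
side 0.2 [-0.2    0.2    0.499] [-0.016  0.268  0.644]
```

```bash
python3 -m inch '.6 .004 0 .06 0 0 0; .6 .004 0 .12 0 0 0; .6 .004 0 .17 0 0 0; .6 .004 0 .2 0 0 0; .6 .004 0 .22 0 0 0; .6 .004 0 .235 0 0 0; .6 .004 0 .245 0 0 0; .6 .004 0 .248 0 0 0; .6 .004 0 .248 0 0 0'
python3 - <<'E'
from h import *
from station import arm
s=arm.get_state();print(s['t'],w2p(s['eef_pos']),s['force'],s['width'],plan(s,[-.045,0.002,.0955]))
f=arm.grab_frame("side");cv2.imwrite("pics/side3.png",cv2.resize(f["img"][100:290,210:360,::-1],None,fx=3,fy=3,interpolation=cv2.INTER_CUBIC))
E
```

```text
t: 8.25
eef_pos: [0.4589, -0.0856, 0.0969]
ee_rot: [3.142, -0.0, 0.237]
force: [-0.6, 0.9, 0.6]
width: 0.0352
8.25 [-0.06392227  0.00196897  0.09686817] [-0.57200407  0.8522368   0.57238797] 0.03522210684923115 (array([ 0.0631, -0.0001,  0.0046]), array([ 0.0001, -0.0003,  0.    ]))
```

View pics/side3.png

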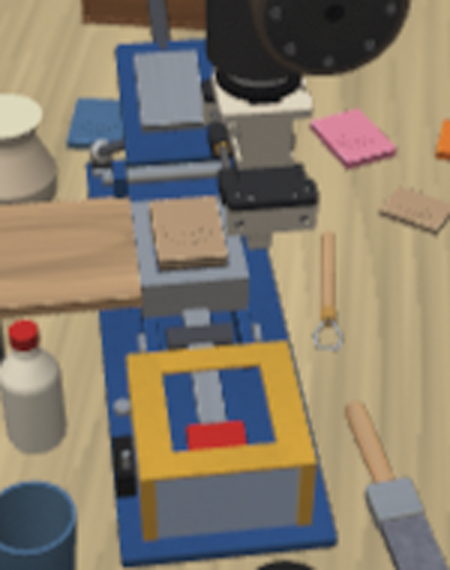

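```bash
python3 -m inch '.6 .01 0 .002 0 0 0; .6 .02 0 .003 0 0 0; .6 .03 0 .003 0 0 0; .6 .04 0 .003 0 0 0; .6 .05 0 .003 0 0 0; .6 .06 0 .003 0 0 0; .6 .07 0 .003 0 0 0; .6 .08 0 .003 0 0 0; .6 .09 0 .003 0 0 0; .6 .1 0 .003 0 0 0; .6 .11 0 .003 0 0 0; .6 .12 0 .003 0 0 0'
python3 - <<'E'
from h import *
from station import arm
s=arm.get_state();print(s['t'],w2p(s['eef_pos']),PR.T@s['force'],s['width'])
f=arm.grab_frame("side");cv2.imwrite("pics/side4.png",cv2.resize(f["img"][100:290,180:330,::-1],None,fx=3,fy=3,interpolation=cv2.INTER_CUBIC))
E
```

```text
t: 9.5
eef_pos: [0.494, -0.077, 0.0957]
ee_rot: [-3.142, 0.0, 0.237]
force: [-0.6, 0.4, -0.3]
width: 0.0352
9.5 [-0.02783475  0.00203863  0.09571192] [-0.50074644  0.51404833 -0.30175336] 0.035156541113227024
```

View pics/side4.png

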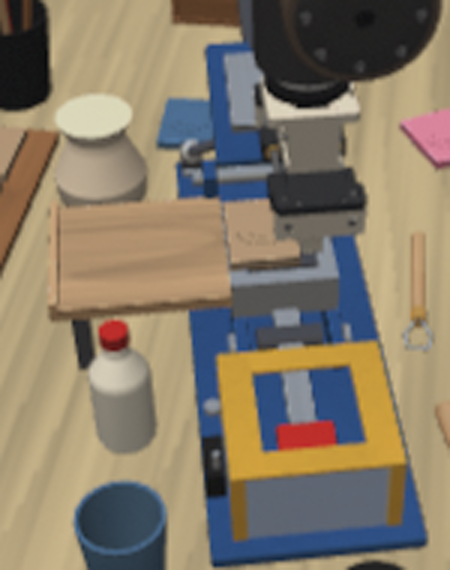

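```bash
python3 -m inch '.6 .01 0 0 0 0 0; .6 .02 0 0 0 0 0; .6 .03 0 0 0 0 0; .6 .04 0 0 0 0 0; .6 .05 0 0 0 0 0; .6 .06 0 0 0 0 0; .6 .07 0 0 0 0 0; .6 .08 0 0 0 0 0; .6 .09 0 0 0 0 0; .6 .1 0 0 0 0 0; .6 .11 0 0 0 0 0; .6 .12 0 0 0 0 0'
python3 -m inch '.6 .01 0 0 0 0 0; .6 .02 0 0 0 0 0; .6 .03 0 0 0 0 0; .6 .04 0 0 0 0 0; .6 .05 0 0 0 0 0; .6 .06 0 0 0 0 0; .6 .07 0 0 0 0 0; .6 .08 0 0 0 0 0; .6 .09 0 0 0 0 0; .6 .1 0 0 0 0 0; .6 .11 0 0 0 0 0; .6 .12 0 0 0 0 0'
python3 - <<'E'
from h import *
from station import arm
s=arm.get_state();print(s['t'],w2p(s['eef_pos']),PR.T@s['force'],s['width'])
f=arm.grab_frame("side");cv2.imwrite("pics/side5.png",cv2.resize(f["img"][100:290,180:330,::-1],None,fx=3,fy=3,interpolation=cv2.INTER_CUBIC))
E
```

```text
t: 10.75
eef_pos: [0.529, -0.0686, 0.0957]
ee_rot: [-3.142, -0.0, 0.237]
force: [-0.3, -0.5, -0.2]
width: 0.0354
t: 11.95
eef_pos: [0.564, -0.0602, 0.0958]
ee_rot: [3.142, 0.0, 0.237]
force: [-1.7, -0.3, -1.3]
width: 0.0349
11.95 [0.0441654  0.00201771 0.09577739] [-1.69400388  0.09766347 -1.2669121 ] 0.03489124089608437
```

View pics/side5.png

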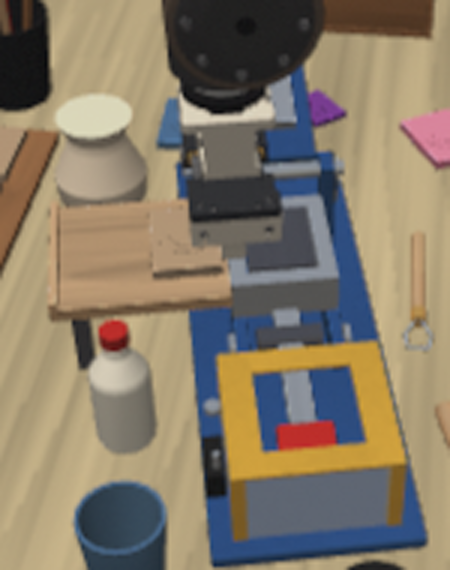

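```bash
python3 -m inch '.6 .01 0 0 0 0 0; .6 .02 0 0 0 0 0; .6 .03 0 0 0 0 0; .6 .04 0 0 0 0 0; .6 .05 0 0 0 0 0; .6 .06 0 0 0 0 0; .6 .07 0 0 0 0 0; .6 .08 0 0 0 0 0; .6 .09 0 0 0 0 0; .6 .1 0 0 0 0 0; .6 .105 0 0 0 0 0; .6 .105 0 0 0 0 0'
python3 -m inch '.6 -.01 0 0 0 0 0; .6 -.03 0 0 0 0 0; .6 -.05 0 0 0 0 0; .6 -.05 0 -.05 0 0 0; .6 -.05 0 -.15 0 0 0; .6 -.05 0 -.25 0 0 0; .6 -.1 0 -.35 0 0 0; .6 -.2 0 -.4 0 0 0; .6 -.3 0 -.4 0 0 0; .6 -.4 0 -.4 0 0 0; .6 -.4 0 -.4 0 0 0'
python3 - <<'E'
from h import *
from station import arm
s=arm.get_state();print(s['t'],w2p(s['eef_pos']),PR.T@s['force'],s['width'])
for n in("side","top"):
    f=arm.grab_frame(n); np.savez(f"pics/{n}6.npz",**f)
    x0,y0,x1,y1=(190,100,350,270) if n=="top" else (180,100,330,290)
    cv2.imwrite(f"pics/{n}6.png",cv2.resize(f["img"][y0:y1,x0:x1,::-1],None,fx=3,fy=3,interpolation=cv2.INTER_CUBIC))
E
```

```text
t: 13.2
eef_pos: [0.5947, -0.0528, 0.0958]
ee_rot: [3.142, -0.0, 0.237]
force: [0.5, -0.2, 0.1]
width: 0.0354
t: 14.3
eef_pos: [0.4742, -0.0818, 0.2163]
ee_rot: [-3.141, -0.001, 0.236]
force: [0.1, 0.4, 0.1]
width: 0.0349
14.3 [-0.04819455  0.00209796  0.21634621] [0.22983036 0.31592418 0.11237726] 0.03494601651858114
```

View pics/side6.png

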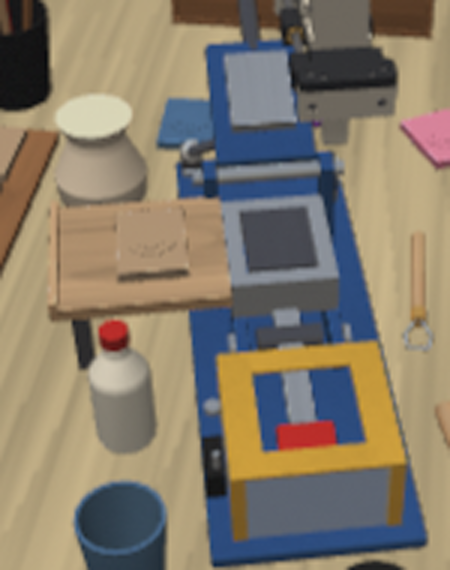

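View pics/top6.png

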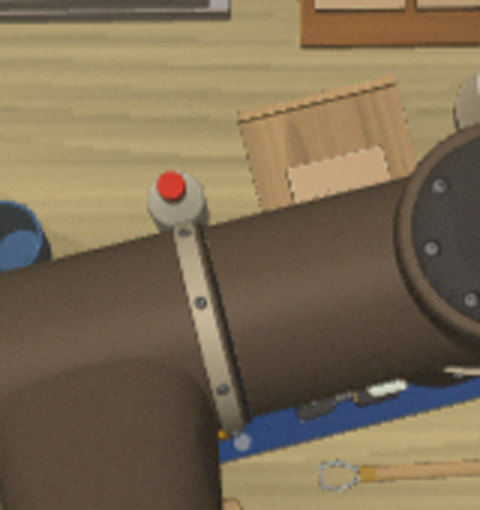

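The tile lies on the board, around (151,242) in the side crop, and the lever is down. Next I'll measure both.

```bash
python3 - <<'E'
from h import *
f=dict(np.load("pics/side6.npz"))
Z=f["range_z"];E=np.array(f["extrinsics"]);v,u=np.mgrid[0:420,0:560];d=np.stack([(u-f["cx"])/f["fx"],-(v-f["cy"])/f["fy"],-np.ones_like(Z)],-1)*Z[...,None]
P=(d-E[:3,3])@E[:3,:3];p=w2p(P.reshape(-1,3))
k=(Z.ravel()>0)&(p[:,0]>.055)&(p[:,0]<.19)&(abs(p[:,1])<.06)&(p[:,2]>.096)&(p[:,2]<.11)
j=p[k];print(k.sum(),np.percentile(j,[1,50,99],axis=0).round(4))
r=cv2.minAreaRect((j[:,:2]*1000).astype(np.float32));print(r)
k2=(Z.ravel()>0)&(abs(p[:,0])<.02)&(abs(p[:,1]-.224)<.015)&(p[:,2]<.1);print('pad z',np.median(p[k2,2]))
g=j[(abs(j[:,0]-.118)<.027)&(abs(j[:,1])<.035)];A=np.c_[g[:,:2],np.ones(len(g))];print('slope',np.linalg.lstsq(A,g[:,2],rcond=None)[0])
E
```

```text
498 [[ 0.089  -0.043   0.0965]
 [ 0.1207  0.0063  0.1007]
 [ 0.1522  0.0472  0.104 ]]
((120.06669616699219, 1.8214759826660156), (92.96649169921875, 63.87813186645508), 89.00263977050781)
pad z 0.053685713843049154
slope [ 0.00974933 -0.00206915  0.09985074]
```

```bash
python3 - <<'E'
from h import *
from station import arm
a=np.load("pics/side0.npz")["img"].astype(int);b=np.load("pics/side6.npz")["img"].astype(int)
D=abs(a-b).max(2)
for n,(x0,y0,x1,y1) in dict(vase=(195,130,225,168),oil=(208,205,236,252),beaker=(203,260,240,302),glaze=(285,288,325,336),loop=(313,175,328,220),brush=(322,232,362,297),sample=(232,133,250,150)).items():
    print(n,(D[y0:y1,x0:x1]>40).mean().round(3))
s=arm.get_state();print(s["t"],s["force"])
print(arm.job_done())
E
```

```text
vase 0.0
oil 0.0
beaker 0.0
glaze 0.0
loop 0.0
brush 0.0
sample 0.0
14.4 [0.5375523  0.69771288 0.54212394]
the job is handed in; nothing more can be done
None
```

I knocked the tile out, pushed it onto the take-off board and handed the job in at t = 14.4 s; the hand-in gives no verdict.

- **Lever:** I lowered the closed fingertips through the middle of the window and pressed the pad down to its firm stop. At the stop the tool read z = 54 mm and the wrist force rose to about 36 N. The tile's top rose from about 87 to 103.5 mm by the depth image, which matches its 16 mm lift. In the final side view the pad still measures z = 53.7 mm, so the lever stayed down.
- **Guard:** nothing in the forces or pictures suggested contact. The tool stayed within about 1 mm of the window's centre, and there were no unexpected forces on the way in or out. I have no direct reading of guard contact.
- **Tile:** I pushed it from the -x side with the fingers about 35 mm apart. Wrist forces, read only at the end of each move, stayed within about 2 N while pushing. It now lies at about x = 120 mm, y = 2 mm in the press frame. Its top is at 100.7 mm, about where it should be lying flat on the board, and its fitted slope is about 0.01 rad.
- **Other things on the bench:** comparing the side view from start to finish showed no changed pixels at any of the seven bystanders. The arm was clear of everything, with about 1 N or less on the tool.

**Disagreements:** the two cameras differed by about 3–4 mm on the press position, so I used the mean. In the last top view the arm partly hid the tile, so its final position comes from the side camera alone.

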